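# Pack the car-care kit into its foam-lined tray

## Robot

A 7-joint arm with a two-finger parallel gripper is mounted at the origin on the work surface. World frame = base frame: x ahead of the robot, y to its left, z up, the work surface at z = 0. Lengths are in m, angles in rad, forces in N, time in s.
With the tool pointing down it reaches from about 0.4 to 0.875 m from the base axis. Payload 4.4 kg.
Tool frame: the origin (TCP) lies at the centre of the arm's flange, where the gripper is bolted on; the fingertips stand 173 mm ahead of it and the grasp point (between the pads) lies 155 mm ahead of it; x points along the fingers, z is the direction in which the jaws open and shut, and the axes are right-handed (so a half turn about x gives the same grasp; the last joint's range is limited). The gripper opens to 85 mm and grips with 20 to 120 N. Pads are 22 mm wide; open, the fingers measure 114 mm over their backs; the gripper's body (76 mm by 85 mm) begins 54 mm behind the grasp point. The pads swing forward as they close: fully open they stand 13 mm farther back than shut.
Start: joints at [-1.166, 0.628, 0.038, 1.517, -0.027, 0.996, -0.02], TCP at [0.295, 0.579, 0.405] pointing down, gripper open.
Joint ranges: [-3.06, 3.06], [-0.37, 2.12], [-1.25, 1.32], [0.18, 2.47], [-1.1, 4.24], [0.23, 1.98], [-2.94, 2.94]. Speed limits (rad/s): [2.57, 2.57, 3.14, 3.14, 3.14, 3.14, 3.14].

## Interface

Orientations are given as a unit quaternion [x, y, z, w].
In Python, from cell import ctrl gives the robot as it stands.
- The arm moves only by the tool carry_out, never from a script. Its argument "commands" is a list of rows, each an object of numbers: "grip": the opening in per cent of the stroke, from 0 (shut) to 100 (fully open); "dx", "dy", "dz": the shift along the tool's x, y, z in mm; "spin": the turn about the tool's x in degrees. In form: [{"grip": .., "dx": .., "dy": .., "dz": .., "spin": ..}, ...]. A call has 1 to 10 rows; each row shifts and turns the commanded pose from where the row before left it, along the tool's axes as they then stand; what a row does not reach is not made up. A row lasts 1/8 s, in which the tool goes at most 62.5 mm and 10.7 degrees, less where a joint would pass 70% of its speed; a pose out of reach is approached as far as the arm can. A call is refused whole if a number of a shift passes 62.5 or a number of a turn 10.7, either way. A call with a gripper value outside its range is refused whole. The fingers move at their own pace and stop on an object; "force" is the grip in N (left out, the last holds). Time passes only in rows, so rows that do not move let the fingers close. It gives the time, the measured TCP pose, the force and the opening at its end, in the units of the state.
- ctrl.observe(): the state, without advancing time (a new reading comes with each control period).
- ctrl.capture(name): name is "scene" or "top" or "wrist"; returns (picture, depth): 400x640x3 uint8, blue, green, red; 400x640 float32, m along the optical axis (not along the pixel's ray), 0 where there is no reading.
- ctrl.camera_info(name): a dict with "K" (3x3 intrinsics, pixels), "view" (4x4, takes a point from world to camera coordinates). Camera axes: x right, y up, looking along -z (the intrinsics and any distortion apply to the point x, -y, -z); pixel columns grow to the right and rows downward; lengths in m; the calibration is good to about 2 mm. The wrist camera is an equidistant fisheye: a pixel r from the principal point sees the ray r / f radians off the axis. A picture is of the moment at which its call begins: read the wrist's pose just before it. camera_info takes no time and is no camera call; for the wrist camera it gives the pose at the moment of the call.
- ctrl.sign_off(): hands the job in, once; it reports no verdict.
Trained networks look in the newest picture that a camera, given by its name, has taken for a name from the list of things; names that differ only in an ending like _2 or _b are one class to them, and where a whole thing is asked for, a point or a joint stands for the part that bears it (a point fixed in the world has none). Each returns a list of dicts, best first, with "p" (0 to 1); they miss things now and then, are a little off and sometimes report something else, mostly with a low value. They report only what shows in the picture. A call takes as long as a camera call. They do not tell look-alikes from the thing itself.
- ctrl.silhouettes(target, camera): "pixels" (400x640 bool, what is visible of it).
- ctrl.mark_of(target, camera): "xyz" ([x, y, z] in m, in world coordinates, good to about 4 mm: a listed point, or the origin of a listed thing).
The state is a dict: "clock": time; "joint_positions": joint angles; "joint_vel": joint speeds; "joint_efforts": joint torques, N m; "tcp_pos": TCP position; "ee_rot": TCP orientation; "ft_force": force on the tool from outside, world axes, zero at the start; "ft_torque": the same for the moment, N m; "opening": finger opening in m.
Only numpy, scipy, OpenCV 4.12 (cv2) and the standard library are available. Lean on these libraries where they do the work, as an engineer would, in place of code of your own. Each camera call takes 0.05 s, during which the arm holds its last target. There are 200 camera calls.

## Task

Pack the car-care kit into the foam-lined tray: the blue spray bottle in the square pocket, the squeeze bottle with the yellow cap in the small round pocket, the wax jar with the green lid in the large round pocket and the orange sanding block in the oblong pocket. Set each one down gently, upright and resting on the floor of its pocket, never letting it fall. The red-capped bottle and the white-lidded jar belong to another kit: leave them standing where they are.

Things in the scene. Friction and masses are not known exactly. Their poses are not given: they have to be found in the camera images.
- spray_center (a point): Trigger spray bottle, loose, upright, 0.2 kg, 150 mm tall: square blue body 50x50x90; white head, a bar 24 wide along y, x -30 to +26, 119 to 150 above the underside; black nozzle to x -42, trigger below. Best carried by pinching the head across y, 135 above the underside. Point: on its axis half-way up, 75 above the underside. x from nozzle to back, y across the head, z up. All mm.
- bottle_yellow_center (a point): Squeeze bottle with a YELLOW cap, of the kit. Rigid, upright, loose, 0.12 kg, 96 mm tall: white round body 42 mm in diameter, 66 high, coloured band, short shoulder, round coloured cap 31 mm in diameter. Point: on its axis half-way up, 48 mm above its underside. z up; yaw does not matter.
- jar_green_center (a point): Wax jar with a GREEN lid, of the kit. Upright, loose, 0.22 kg, 64 mm tall: aluminium, 58 mm in diameter, coloured band; the coloured lid, 60 mm in diameter, is the top 20 mm. Point: on its axis half-way up, 32 mm above its underside. z up; yaw does not matter.
- block_center (a point): Hand sanding block, loose, sole down, 0.16 kg, 60 mm tall: black rubber sole 90x46, 16 thick; orange grip above it, 36 wide with upright flanks, 74 long at the top, rounded upper edges. Point: its centre, 30 mm above its underside. x along its length, y across (grip it across y), z up.
- bottle_red_center (a point): Look-alike squeeze bottle with a RED cap, not of the kit: leave it. Rigid, upright, loose, 0.12 kg, 96 mm tall: white round body 42 mm in diameter, 66 high, coloured band, short shoulder, round coloured cap 31 mm in diameter. Point: on its axis half-way up, 48 mm above its underside. z up; yaw does not matter.
- jar_white_center (a point): Look-alike wax jar with a WHITE lid, not of the kit: leave it. Upright, loose, 0.22 kg, 64 mm tall: aluminium, 58 mm in diameter, coloured band; the coloured lid, 60 mm in diameter, is the top 20 mm. Point: on its axis half-way up, 32 mm above its underside. z up; yaw does not matter.
- pocket_square: Square pocket 66x66, 10 deep, sides along x and y; bottle fits four ways. Module 120x120x19 of dark grey rigid foam, one of four in a shallow grey tray (2x2, 122 pitch, any arrangement, fixed). Origin: on the pocket's axis at the module's underside, 5 above the bench; teal pocket floor 9 above origin, foam top 19 above origin; tray rim 26 above bench. z up. All mm.
- pocket_small_round: Small round pocket, 58 in diameter, 10 deep. Module 120x120x19 of dark grey rigid foam, one of four in a shallow grey tray (2x2, 122 pitch, any arrangement, fixed). Origin: on the pocket's axis at the module's underside, 5 above the bench; teal pocket floor 9 above origin, foam top 19 above origin; tray rim 26 above bench. z up. All mm.
- pocket_large_round: Large round pocket, 78 in diameter, 10 deep. Module 120x120x19 of dark grey rigid foam, one of four in a shallow grey tray (2x2, 122 pitch, any arrangement, fixed). Origin: on the pocket's axis at the module's underside, 5 above the bench; teal pocket floor 9 above origin, foam top 19 above origin; tray rim 26 above bench. z up. All mm.
- pocket_oblong: Oblong pocket, 106 along x by 62 along y, 10 deep; block fits either way round. Module 120x120x19 of dark grey rigid foam, one of four in a shallow grey tray (2x2, 122 pitch, any arrangement, fixed). Origin: on the pocket's axis at the module's underside, 5 above the bench; teal pocket floor 9 above origin, foam top 19 above origin; tray rim 26 above bench. z up. All mm.
There are look-alikes about, which are no part of the job. What is shaped like the part that bears bottle_yellow_center but purple is not meant.

How it is judged:
By the outcome, as a careful person would: the job done as asked, in the order asked, and still so for the second after the job is handed in, with the robot touching nothing.
It also fails if it takes over 115 s, if anything falls off the work surface, if the arm or the gripper's body presses on something with over 40 N, if the wrist force passes 120 N, or if a joint passes its speed limit or range.

## Working session

There is one attempt and no reset: what is moved stays moved. The work goes in short steps, Python scripts to look and compute and a tool call to move; the robot and the scene stay as the last step left them, time stands still between calls to the robot, and variables do not carry over. Pictures are saved under pics/ and viewed, about 12 in all and at most 16, crops included, and the job is handed in when it is done.

Besides the shell and the picture viewer there is one more tool, called after ">>>" as name(argument=value, ...) on one line, values as JSON. carry_out: Moves the arm, as the interface text tells. Its arguments: {"type":"object","properties":{"commands":{"type":"array"},"force":{"type":"number"}},"required":["commands"]}

```bash
mkdir -p pics; cat > h.py <<'E'
import numpy as np,cv2
from cell import ctrl
from scipy.spatial.transform import Rotation as R
def cloud(name,d):
    i=ctrl.camera_info(name);K=np.array(i["K"]);V=np.array(i["view"])
    v,u=np.mgrid[:400,:640]
    X=np.stack([(u-K[0,2])/K[0,0]*d,-(v-K[1,2])/K[1,1]*d,-d,np.ones_like(d)],-1)
    return (X@np.linalg.inv(V).T)[...,:3]
E
python3 - <<'E'
from h import *
s=ctrl.observe();print(s)
for n in("top","scene"):
    p,d=ctrl.capture(n);cv2.imwrite(f"pics/{n}0.png",p);np.save(n+"d.npy",d)
    i=ctrl.camera_info(n);print(n,i)
    for t in("spray_center","bottle_yellow_center","jar_green_center","block_center","pocket_square","pocket_small_round","pocket_large_round","pocket_oblong"):
        print(t,[(np.round(m["xyz"],3).tolist(),round(float(m["p"]),2)) for m in ctrl.mark_of(t,n)])
E
```

```text
{'clock': 0.0, 'joint_positions': array([-1.16577905,  0.62931647,  0.0384334 ,  1.51837271, -0.02702597,
        0.99631291, -0.02000628]), 'joint_vel': array([ 3.21812487e-05,  1.05374021e-03,  2.66267661e-04,  3.51870404e-04,
       -1.94222527e-04, -8.99165023e-04, -1.02590796e-03]), 'joint_efforts': array([-8.11588416e-05, -5.63411558e+01,  1.22575499e+00, -1.93451875e+01,
        1.08564366e-02,  1.04172781e-02, -1.18603742e-05]), 'tcp_pos': array([0.29467603, 0.57902792, 0.40380634]), 'ee_rot': array([-0.3699338 ,  0.60340287,  0.3692364 ,  0.6022611 ]), 'ft_force': array([ 0.28187861, -0.33522829,  0.28159722]), 'ft_torque': array([-0.00976685,  0.0049899 ,  0.02608617]), 'opening': 0.08514871460655003}
top {'K': array([[371.92239618,   0.        , 315.20477379],
       [  0.        , 371.92239618, 198.71824381],
       [  0.        ,   0.        ,   1.        ]]), 'view': array([[-0.01348828, -0.99973033, -0.01890307, -0.0031337 ],
       [ 0.99594748, -0.0151136 ,  0.08865779, -0.55488896],
       [-0.08891957, -0.01763063,  0.99588276, -0.87575087],
       [ 0.        ,  0
[... 809 characters left out ...]
18284],
       [-0.78286965, -0.13702753,  0.60690903,  0.39204188],
       [ 0.59874776,  0.09928895,  0.7947596 , -1.52476249],
       [ 0.        ,  0.        ,  0.        ,  1.        ]])}
spray_center [([0.451, -0.205, 0.074], 0.79)]
bottle_yellow_center [([0.669, -0.036, 0.052], 0.75), ([0.6, 0.009, 0.05], 0.7), ([0.587, -0.074, 0.051], 0.64), ([0.59, -0.216, 0.031], 0.25)]
jar_green_center [([0.592, -0.21, 0.032], 0.71)]
block_center [([0.456, -0.054, 0.031], 0.79)]
pocket_square [([0.593, 0.27, 0.004], 0.88)]
pocket_small_round [([0.48, 0.303, 0.001], 0.92)]
pocket_large_round [([0.563, 0.153, 0.003], 0.79), ([0.591, -0.214, 0.032], 0.69)]
pocket_oblong [([0.44, 0.188, 0.008], 0.83)]
```

```bash
ls; ls pics
```

```text
h.py
pics
scened.npy
topd.npy
scene0.png
top0.png
```

View pics/top0.png

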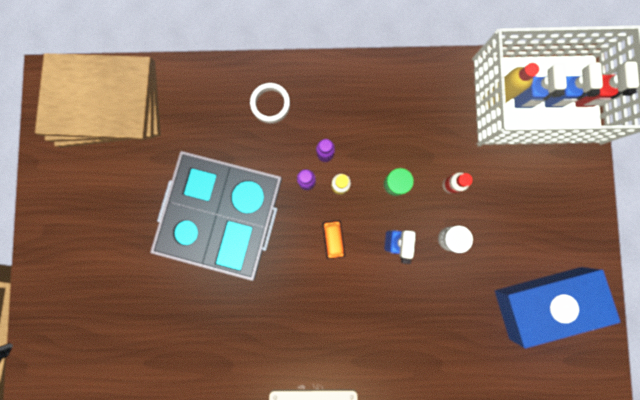

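View pics/scene0.png

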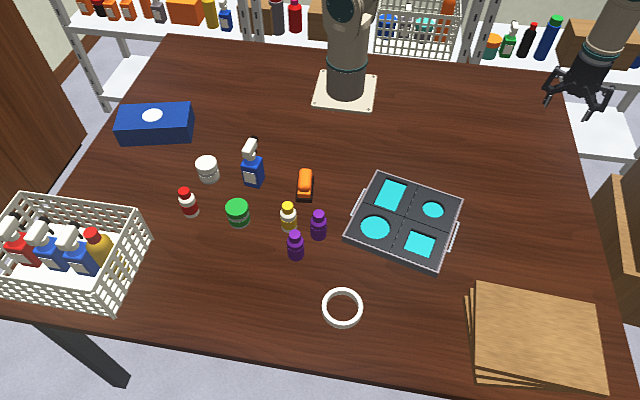

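The top view shows the tray with the square pocket (200,185), large round (248,197), small round (186,233) and oblong (234,245). It also shows the yellow cap (341,184), green lid (400,181), block (333,240) and spray (400,244). Two purple look-alikes stand near the yellow bottle, at (326,150) and (306,179). The scene view agrees.

```bash
cat > meas.py <<'E'
from h import *
def rect(P): 
    (c,s,a)=cv2.minAreaRect((P[:,:2]*1000).astype(np.float32)); return np.round(c,1),np.round(s,1),round(a,1)
if __name__=="__main__":
  for n in("top","scene"):
    p=cv2.imread(f"pics/{n}0.png");d=np.load(n+"d.npy");X=cloud(n,d);H=cv2.cvtColor(p,cv2.COLOR_BGR2HSV)
    hh,ss,vv=H[...,0].astype(int),H[...,1],H[...,2]
    print(n,"table z",np.median(X[...,2][(abs(X[...,0]-.3)<.03)&(abs(X[...,1])<.1)]))
    def near(c,r): return (np.hypot(X[...,0]-c[0],X[...,1]-c[1])<r)&(d>0)
    for nm,c in dict(square=(.593,.271),small=(.479,.306),large=(.562,.152),oblong=(.442,.189)).items():
        m=near(c,.06)&(abs(hh-90)<12)&(ss>100);m=cv2.erode(m.astype(np.uint8),np.ones((2,2)))>0
        print(nm,np.median(X[m][:,2]),rect(X[m]),X[m].mean(0))
    for nm,c,z0,r in (("block",(.458,-.054),.05,.06),("spray",(.451,-.206),.122,.06),("yellow",(.588,-.073),.085,.03),("green",(.593,-.21),.055,.04),("white",(.45,-.35),.055,.06),("red",(.59,-.35),.085,.05)):
        m=near(c,r)&(X[...,2]>z0);P=X[m]
        print(nm,len(P),"ztop",np.percentile(P[:,2],90),rect(P),P.mean(0))
        if nm=="spray":
            dark=m&(vv<90);print("  dark",dark.sum(),X[dark].mean(0))
            b=near(c,.06)&(abs(hh-112)<12)&(ss>150)&(X[...,2]>.02)&(X[...,2]<.11);print("  blue",rect(X[b]),X[b].mean(0))
E
python3 meas.py
```

```text
top table z -0.0005533848635346783
square 0.014290303047396868 (array([594.5, 271.7]), array([69.1, 67.4]), 74.0) [0.59505982 0.27315311 0.01464229]
small 0.014188002473705108 (array([476.8, 305.7]), array([56.8, 54.1]), 44.3) [0.47710666 0.30586749 0.01446859]
large 0.013981302254661376 (array([562.1, 154.5]), array([77.1, 76.2]), 36.4) [0.56225207 0.15513293 0.01426331]
oblong 0.01415464916644743 (array([444.5, 187.5]), array([ 63.6, 105.4]), 74.6) [0.44345746 0.18820149 0.01426624]
block 455 ztop 0.06071141434072567 (array([457.2, -53.8]), array([72.4, 35.8]), 6.2) [ 0.45757306 -0.05362255  0.05766821]
spray 427 ztop 0.15042525427893852 (array([ 441.9, -202.7]), array([24.6, 67.9]), 82.4) [ 0.44320789 -0.20089662  0.1459338 ]
  dark 38 [ 0.41322706 -0.19712172  0.14349632]
  blue (array([ 451. , -187.6]), array([17.6, 46.2]), 82.8) [ 0.45103191 -0.18598281  0.08896544]
yellow 136 ztop 0.09697589396485418 (array([587.7, -72.8]), array([27. , 26.5]), 87.8) [ 0.58778073 -0.07230074  0.09497016]
green 523 ztop 0.06533985880452375 (array([ 590.8, -208.8]), array([57.1, 58.5]), 45.0) [ 
[... 969 characters left out ...]
.4, 70.7]), 82.0) [ 0.4510942  -0.20043108  0.14224834]
  dark 21 [ 0.41411907 -0.1962914   0.14283904]
  blue (array([ 452.8, -201.9]), array([47.6, 50. ]), 81.5) [ 0.45888257 -0.19438974  0.08057268]
yellow 109 ztop 0.09644113203558906 (array([589.1, -72.5]), array([28.6, 28.2]), 13.2) [ 0.59125241 -0.07149597  0.09352059]
green 362 ztop 0.06524201186766497 (array([ 591.8, -207.9]), array([59., 58.]), 21.0) [ 0.59394705 -0.20732466  0.06258968]
white 291 ztop 0.06485012319228978 (array([ 456.2, -337. ]), array([59.6, 58.9]), 59.7) [ 0.4580218  -0.33614506  0.06214232]
red 103 ztop 0.09638704355579737 (array([ 587.6, -346.2]), array([29.6, 28.3]), 57.7) [ 0.58937    -0.34498858  0.09295915]
```

```bash
cat > plan.py <<'E'
from h import *
import sys,math
# plan.py x y zgrasp jawyaw_deg nrows   (mm); jawyaw 'k' keeps; prints rows from the measured pose
def plan(x,y,z,yaw,n,start=None):
    if start is None:
        s=ctrl.observe(); p=s["tcp_pos"]*1000; Rm=R.from_quat(s["ee_rot"])
    M=Rm.as_matrix(); zx=M[:,2]; cur=math.degrees(math.atan2(zx[1],zx[0]))
    g=p+155*M[:,0]
    print("grasp",g.round(1),"jawyaw",round(cur,1),"tilt",round(math.degrees(math.acos(-M[2,0])),2),"F",s["ft_force"].round(1),"open",round(s["opening"]*1000,1),"t",round(s["clock"],2))
    if x is None:return
    T=np.array([x,y,z],float); dy=0 if yaw is None else (yaw-cur+90)%180-90
    sp=-dy/n
    pos=p.copy(); tgt_end=T-155*M[:,0]; rows=[]
    for i in range(n):
        ideal=p+(tgt_end-p)*(i+1)/n
        l=np.round(Rm.inv().apply(ideal-pos),1 if abs(tgt_end-p).max()<8 else 0)
        spn=round(sp*(i+1),1)-round(sp*i,1)
        pos=pos+Rm.apply(l); Rm=Rm*R.from_euler("x",spn,degrees=True)
        rows.append("%s"%dict(dx=float(l[0]),dy=float(l[1]),dz=float(l[2]),spin=round(spn,1)))
    print("spin total",round(-dy,1));print(",\n".join(rows).replace("'",'"'))
if __name__=="__main__":
    a=sys.argv[1:]
    if not a: plan(None,0,0,0,1)
    else: plan(float(a[0]),float(a[1]),float(a[2]),None if a[3]=="k" else float(a[3]),int(a[4]))
E
python3 plan.py 520 80 290 82.2 10
```

```text
grasp [294.8 579.3 249.7] jawyaw 63.0 tilt 0.0 F [-0.8 -0.5  0.2] open 85.4 t 0.9
spin total -19.2
{"dx": -4.0, "dy": -43.0, "dz": -34.0, "spin": -1.9},
{"dx": -4.0, "dy": -41.0, "dz": -36.0, "spin": -1.9},
{"dx": -4.0, "dy": -41.0, "dz": -37.0, "spin": -2.0},
{"dx": -4.0, "dy": -39.0, "dz": -38.0, "spin": -1.9},
{"dx": -4.0, "dy": -37.0, "dz": -40.0, "spin": -1.9},
{"dx": -4.0, "dy": -37.0, "dz": -41.0, "spin": -1.9},
{"dx": -4.0, "dy": -35.0, "dz": -42.0, "spin": -1.9},
{"dx": -4.0, "dy": -33.0, "dz": -43.0, "spin": -1.9},
{"dx": -4.0, "dy": -33.0, "dz": -45.0, "spin": -2.0},
{"dx": -4.0, "dy": -30.0, "dz": -45.0, "spin": -1.9}
```

>>> carry_out(commands=[{"dx": -4, "dy": -43, "dz": -34, "spin": -1.9}, {"dx": -4, "dy": -41, "dz": -36, "spin": -1.9}, {"dx": -4, "dy": -41, "dz": -37, "spin": -2}, {"dx": -4, "dy": -39, "dz": -38, "spin": -1.9}, {"dx": -4, "dy": -37, "dz": -40, "spin": -1.9}, {"dx": -4, "dy": -37, "dz": -41, "spin": -1.9}, {"dx": -4, "dy": -35, "dz": -42, "spin": -1.9}, {"dx": -4, "dy": -33, "dz": -43, "spin": -1.9}, {"dx": -4, "dy": -33, "dz": -45, "spin": -2}, {"dx": -4, "dy": -30, "dz": -45, "spin": -1.9}])

```text
invalid input at $.commands[0]: expected keys grip, dx, dy, dz, spin
```

```bash
python3 plan.py 450.5 -203.3 200 82.2 8
```

```text
grasp [294.8 579.3 249.7] jawyaw 63.0 tilt 0.0 F [-0.8 -0.5  0.2] open 85.4 t 0.9
spin total -19.2
{"dx": 6.0, "dy": -62.0, "dz": -78.0, "spin": -2.4},
{"dx": 6.0, "dy": -58.0, "dz": -81.0, "spin": -2.4},
{"dx": 7.0, "dy": -55.0, "dz": -83.0, "spin": -2.4},
{"dx": 6.0, "dy": -51.0, "dz": -86.0, "spin": -2.4},
{"dx": 6.0, "dy": -48.0, "dz": -87.0, "spin": -2.4},
{"dx": 6.0, "dy": -44.0, "dz": -90.0, "spin": -2.4},
{"dx": 6.0, "dy": -41.0, "dz": -91.0, "spin": -2.4},
{"dx": 7.0, "dy": -36.0, "dz": -93.0, "spin": -2.4}
```

Every row needs the grip key.

>>> carry_out(commands=[{"grip": 100, "dx": -4, "dy": -43, "dz": -34, "spin": -1.9}, {"grip": 100, "dx": -4, "dy": -41, "dz": -36, "spin": -1.9}, {"grip": 100, "dx": -4, "dy": -41, "dz": -37, "spin": -2}, {"grip": 100, "dx": -4, "dy": -39, "dz": -38, "spin": -1.9}, {"grip": 100, "dx": -4, "dy": -37, "dz": -40, "spin": -1.9}, {"grip": 100, "dx": -4, "dy": -37, "dz": -41, "spin": -1.9}, {"grip": 100, "dx": -4, "dy": -35, "dz": -42, "spin": -1.9}, {"grip": 100, "dx": -4, "dy": -33, "dz": -43, "spin": -1.9}, {"grip": 100, "dx": -4, "dy": -33, "dz": -45, "spin": -2}, {"grip": 100, "dx": -4, "dy": -30, "dz": -45, "spin": -1.9}])

```text
clock: 2.15
tcp_pos: [0.5205, 0.0784, 0.4451]
ee_rot: [-0.465, 0.532, 0.465, 0.533]
ft_force: [0.1, 1.0, 0.1]
opening: 0.0856
```

```bash
python3 plan.py 450.5 -203.3 230 82.2 8
```

```text
grasp [520.6  78.4 290.1] jawyaw 82.3 tilt 0.05 F [0.1 1.  0.1] open 85.6 t 2.15
spin total 0.1
{"dx": 7.0, "dy": 4.0, "dz": -36.0, "spin": 0.0},
{"dx": 8.0, "dy": 4.0, "dz": -36.0, "spin": 0.0},
{"dx": 7.0, "dy": 4.0, "dz": -36.0, "spin": 0.0},
{"dx": 8.0, "dy": 4.0, "dz": -36.0, "spin": 0.0},
{"dx": 7.0, "dy": 4.0, "dz": -36.0, "spin": 0.0},
{"dx": 8.0, "dy": 4.0, "dz": -36.0, "spin": 0.1},
{"dx": 7.0, "dy": 4.0, "dz": -37.0, "spin": 0.0},
{"dx": 8.0, "dy": 4.0, "dz": -36.0, "spin": 0.0}
```

>>> carry_out(commands=[{"grip": 70, "dx": 7, "dy": 4, "dz": -36, "spin": 0}, {"grip": 70, "dx": 8, "dy": 4, "dz": -36, "spin": 0}, {"grip": 70, "dx": 7, "dy": 4, "dz": -36, "spin": 0}, {"grip": 70, "dx": 8, "dy": 4, "dz": -36, "spin": 0}, {"grip": 70, "dx": 7, "dy": 4, "dz": -36, "spin": 0}, {"grip": 70, "dx": 8, "dy": 4, "dz": -36, "spin": 0}, {"grip": 70, "dx": 7, "dy": 4, "dz": -37, "spin": 0}, {"grip": 70, "dx": 8, "dy": 4, "dz": -36, "spin": 0}, {"grip": 70, "dx": 0, "dy": 0, "dz": 0, "spin": 0}])

```text
clock: 3.28
tcp_pos: [0.4479, -0.2047, 0.3843]
ee_rot: [-0.463, 0.535, 0.463, 0.533]
ft_force: [0.3, 0.4, -0.3]
opening: 0.0594
```

```bash
python3 plan.py 450.5 -203.3 135 82.2 5; python3 - <<'E'
from h import *
p,d=ctrl.capture("wrist");cv2.imwrite("pics/w1.png",p)
print(np.round(ctrl.mark_of("spray_center","wrist")[0]["xyz"],4)); i=ctrl.camera_info("wrist");print(i)
E
```

```text
grasp [ 447.7 -204.9  229.3] jawyaw 81.9 tilt 0.1 F [ 0.3  0.4 -0.3] open 59.4 t 3.27
spin total -0.3
{"dx": 19.0, "dy": -1.0, "dz": 0.0, "spin": -0.1},
{"dx": 19.0, "dy": -0.0, "dz": 1.0, "spin": 0.0},
{"dx": 19.0, "dy": -1.0, "dz": 0.0, "spin": -0.1},
{"dx": 18.0, "dy": -0.0, "dz": 1.0, "spin": 0.0},
{"dx": 19.0, "dy": -1.0, "dz": 0.0, "spin": -0.1}Traceback (most recent call last):
  File "<stdin>", line 3, in <module>
IndexError: list index out of range
```

View pics/w1.png

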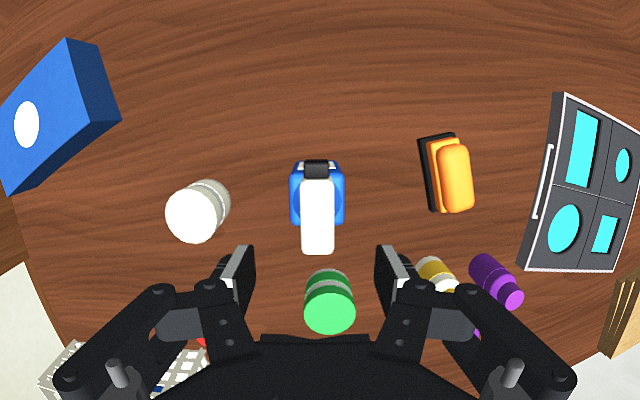

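The wrist view shows the white head (317,215) midway between the fingers (mid 314) and aligned with them. I'll descend.

>>> carry_out(commands=[{"grip": 70, "dx": 19, "dy": -1, "dz": 0, "spin": 0}, {"grip": 70, "dx": 19, "dy": 0, "dz": 1, "spin": 0}, {"grip": 70, "dx": 19, "dy": -1, "dz": 0, "spin": 0}, {"grip": 70, "dx": 18, "dy": 0, "dz": 1, "spin": 0}, {"grip": 70, "dx": 19, "dy": 0, "dz": 0, "spin": 0}, {"grip": 40, "dx": 0, "dy": 0, "dz": 0, "spin": 0}, {"grip": 20, "dx": 0, "dy": 0, "dz": 0, "spin": 0}, {"grip": 0, "dx": 0, "dy": 0, "dz": 0, "spin": 0}, {"grip": 0, "dx": 0, "dy": 0, "dz": 0, "spin": 0}, {"grip": 0, "dx": 0, "dy": 0, "dz": 0, "spin": 0}], force=45)

```text
clock: 4.62
tcp_pos: [0.4517, -0.1996, 0.2916]
ee_rot: [-0.465, 0.532, 0.465, 0.533]
ft_force: [-0.6, 1.8, 6.7]
opening: 0.0232
```

```bash
python3 plan.py 450 -203 275 k 4
```

```text
grasp [ 451.9 -199.5  136.6] jawyaw 82.2 tilt 0.08 F [-0.6  1.8  6.7] open 23.2 t 4.62
spin total 0
{"dx": -35.0, "dy": 0.0, "dz": -1.0, "spin": 0.0},
{"dx": -34.0, "dy": 1.0, "dz": -1.0, "spin": 0.0},
{"dx": -35.0, "dy": -0.0, "dz": -1.0, "spin": 0.0},
{"dx": -34.0, "dy": 0.0, "dz": -1.0, "spin": 0.0}
```

>>> carry_out(commands=[{"grip": 0, "dx": -10, "dy": 0, "dz": 0, "spin": 0}, {"grip": 0, "dx": -30, "dy": 0, "dz": 0, "spin": 0}, {"grip": 0, "dx": -35, "dy": 0, "dz": 0, "spin": 0}, {"grip": 0, "dx": -35, "dy": 0, "dz": 0, "spin": 0}, {"grip": 0, "dx": -30, "dy": 0, "dz": 0, "spin": 0}, {"grip": 0, "dx": 0, "dy": 0, "dz": 0, "spin": 0}])

```text
clock: 5.38
tcp_pos: [0.4517, -0.2006, 0.4332]
ee_rot: [-0.467, 0.532, 0.463, 0.534]
ft_force: [0.4, -0.2, -2.5]
opening: 0.0234
```

```bash
python3 plan.py 594.8 273.2 272 74.3 10; python3 - <<'E'
from h import *
p,d=ctrl.capture("wrist");cv2.imwrite("pics/w2.png",p)
p,d=ctrl.capture("scene");cv2.imwrite("pics/s2.png",p)
E
```

```text
grasp [ 452.5 -201.   278.2] jawyaw 82.2 tilt 0.32 F [ 0.4 -0.2 -2.5] open 23.4 t 5.38
spin total 7.9
{"dx": 1.0, "dy": -8.0, "dz": 49.0, "spin": 0.8},
{"dx": 0.0, "dy": -7.0, "dz": 49.0, "spin": 0.8},
{"dx": 1.0, "dy": -6.0, "dz": 49.0, "spin": 0.8},
{"dx": 0.0, "dy": -6.0, "dz": 49.0, "spin": 0.8},
{"dx": 1.0, "dy": -4.0, "dz": 49.0, "spin": 0.8},
{"dx": 0.0, "dy": -5.0, "dz": 50.0, "spin": 0.7},
{"dx": 1.0, "dy": -3.0, "dz": 49.0, "spin": 0.8},
{"dx": 1.0, "dy": -3.0, "dz": 50.0, "spin": 0.8},
{"dx": 0.0, "dy": -3.0, "dz": 49.0, "spin": 0.8},
{"dx": 1.0, "dy": -1.0, "dz": 50.0, "spin": 0.8}
```

View pics/s2.png

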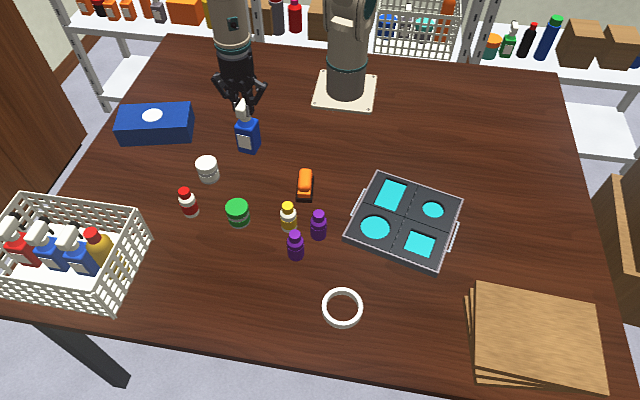

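The scene view shows the bottle lifted and hanging upright at (247,130).

>>> carry_out(commands=[{"grip": 0, "dx": 0, "dy": -4, "dz": 25, "spin": 0}, {"grip": 0, "dx": 0, "dy": -7, "dz": 50, "spin": 1}, {"grip": 0, "dx": 0, "dy": -7, "dz": 50, "spin": 1}, {"grip": 0, "dx": 0, "dy": -6, "dz": 50, "spin": 1}, {"grip": 0, "dx": 0, "dy": -5, "dz": 50, "spin": 1}, {"grip": 0, "dx": 0, "dy": -4, "dz": 50, "spin": 1}, {"grip": 0, "dx": 0, "dy": -4, "dz": 50, "spin": 1}, {"grip": 0, "dx": 0, "dy": -3, "dz": 50, "spin": 1}, {"grip": 0, "dx": 0, "dy": -3, "dz": 50, "spin": 0.9}, {"grip": 0, "dx": 0, "dy": -2, "dz": 50, "spin": 0}])

```text
clock: 6.72
tcp_pos: [0.5906, 0.2578, 0.4286]
ee_rot: [-0.427, 0.565, 0.427, 0.562]
ft_force: [-0.2, 0.1, -1.3]
opening: 0.0232
```

>>> carry_out(commands=[{"grip": 0, "dx": 0, "dy": 0, "dz": 18, "spin": 0}, {"grip": 0, "dx": 0, "dy": 0, "dz": 0, "spin": 0}, {"grip": 0, "dx": 0, "dy": 0, "dz": 0, "spin": 0}])

```text
clock: 7.1
tcp_pos: [0.5955, 0.2715, 0.43]
ee_rot: [-0.427, 0.565, 0.426, 0.563]
ft_force: [0.0, 0.2, -2.3]
opening: 0.0231
```

```bash
python3 plan.py 594.8 273.2 165 74.3 4
```

```text
grasp [595.3 271.1 275. ] jawyaw 74.2 tilt 0.17 F [ 0.   0.2 -2.3] open 23.1 t 7.1
spin total -0.1
{"dx": 27.0, "dy": 0.0, "dz": 1.0, "spin": 0.0},
{"dx": 28.0, "dy": 0.0, "dz": 0.0, "spin": -0.1},
{"dx": 27.0, "dy": 1.0, "dz": 1.0, "spin": 0.0},
{"dx": 28.0, "dy": -0.0, "dz": 0.0, "spin": 0.0}
```

>>> carry_out(commands=[{"grip": 0, "dx": 28, "dy": 0, "dz": 1, "spin": 0}, {"grip": 0, "dx": 28, "dy": 0, "dz": 1, "spin": 0}, {"grip": 0, "dx": 28, "dy": 0, "dz": 0, "spin": 0}, {"grip": 0, "dx": 16, "dy": 0, "dz": 0, "spin": 0}, {"grip": 0, "dx": 10, "dy": 0, "dz": 0, "spin": 0}, {"grip": 0, "dx": 0, "dy": 0, "dz": 0, "spin": 0}, {"grip": 0, "dx": 0, "dy": 0, "dz": 0, "spin": 0}])

```text
clock: 7.98
tcp_pos: [0.5964, 0.2759, 0.3217]
ee_rot: [-0.427, 0.563, 0.427, 0.564]
ft_force: [0.1, 0.4, -0.4]
opening: 0.0233
```

```bash
python3 plan.py; python3 - <<'E'
from h import *
p,d=ctrl.capture("wrist");q,d=ctrl.capture("scene")
cv2.imwrite("pics/c3.png",np.hstack([p[:,120:520],cv2.resize(q[140:300,320:480],(400,400))]))
E
```

```text
grasp [596.6 276.  166.7] jawyaw 74.3 tilt 0.1 F [ 0.1  0.4 -0.4] open 23.3 t 7.97
```

View pics/c3.png

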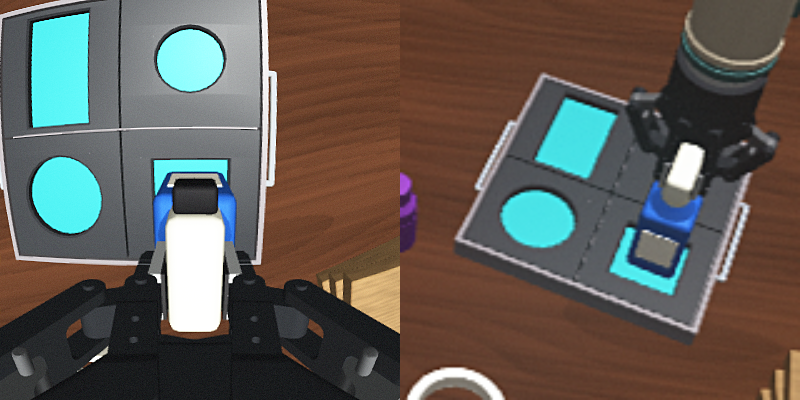

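The wrist and scene crops show the bottle over the square pocket, with teal visible on both sides of it. I'll lower slowly.

>>> carry_out(commands=[{"grip": 0, "dx": 4, "dy": 0, "dz": -1, "spin": 0}, {"grip": 0, "dx": 4, "dy": 0, "dz": 0, "spin": 0}, {"grip": 0, "dx": 3, "dy": 0, "dz": 0, "spin": 0}, {"grip": 0, "dx": 2, "dy": 0, "dz": 0, "spin": 0}, {"grip": 0, "dx": 1, "dy": 0, "dz": 0, "spin": 0}, {"grip": 0, "dx": 0, "dy": 0, "dz": 0, "spin": 0}])

```text
clock: 8.82
tcp_pos: [0.5957, 0.2748, 0.3066]
ee_rot: [-0.427, 0.564, 0.427, 0.563]
ft_force: [0.2, -0.6, -1.8]
opening: 0.0235
```

>>> carry_out(commands=[{"grip": 0, "dx": 1, "dy": 0, "dz": 0, "spin": 0}, {"grip": 0, "dx": 0.5, "dy": 0, "dz": 0, "spin": 0}, {"grip": 0, "dx": 0, "dy": 0, "dz": 0, "spin": 0}])

```text
clock: 9.2
tcp_pos: [0.5959, 0.2748, 0.3058]
ee_rot: [-0.427, 0.563, 0.427, 0.564]
ft_force: [-0.1, -0.5, 2.4]
opening: 0.0234
```

```bash
python3 plan.py;python3 plan.py
```

```text
grasp [596.  274.9 150.8] jawyaw 74.3 tilt 0.04 F [-0.1 -0.5  2.4] open 23.4 t 9.2
grasp [596.  274.9 150.8] jawyaw 74.3 tilt 0.04 F [-0.1 -0.5  2.4] open 23.4 t 9.2
```

The force rose from -1.8 to +2.4 N, so the bottle has made contact. Release and retreat.

>>> carry_out(commands=[{"grip": 35, "dx": 0, "dy": 0, "dz": 0, "spin": 0}, {"grip": 50, "dx": 0, "dy": 0, "dz": 0, "spin": 0}, {"grip": 65, "dx": 0, "dy": 0, "dz": 0, "spin": 0}, {"grip": 65, "dx": 0, "dy": 0, "dz": 0, "spin": 0}, {"grip": 65, "dx": -20, "dy": 0, "dz": 0, "spin": 0}, {"grip": 65, "dx": -40, "dy": 0, "dz": 0, "spin": 0}, {"grip": 65, "dx": -50, "dy": 0, "dz": 0, "spin": 0}])

```text
clock: 10.07
tcp_pos: [0.5954, 0.2746, 0.4151]
ee_rot: [-0.427, 0.565, 0.427, 0.563]
ft_force: [0.9, 0.5, 0.5]
opening: 0.0551
```

```bash
python3 plan.py 588.4 -72.7 180 70 10; python3 - <<'E'
from h import *
q,d=ctrl.capture("scene");p,_=ctrl.capture("top")
cv2.imwrite("pics/c4.png",np.hstack([cv2.resize(p[130:290,130:290],(400,400)),cv2.resize(q[140:300,320:480],(400,400))]))
E
```

```text
grasp [595.  274.4 260.1] jawyaw 74.3 tilt 0.16 F [0.9 0.5 0.5] open 55.1 t 10.07
spin total 4.3
{"dx": 8.0, "dy": -9.0, "dz": -34.0, "spin": 0.4},
{"dx": 8.0, "dy": -9.0, "dz": -33.0, "spin": 0.5},
{"dx": 8.0, "dy": -9.0, "dz": -34.0, "spin": 0.4},
{"dx": 8.0, "dy": -10.0, "dz": -33.0, "spin": 0.4},
{"dx": 8.0, "dy": -9.0, "dz": -33.0, "spin": 0.5},
{"dx": 8.0, "dy": -10.0, "dz": -33.0, "spin": 0.4},
{"dx": 8.0, "dy": -11.0, "dz": -34.0, "spin": 0.4},
{"dx": 8.0, "dy": -10.0, "dz": -33.0, "spin": 0.5},
{"dx": 9.0, "dy": -11.0, "dz": -33.0, "spin": 0.4},
{"dx": 8.0, "dy": -11.0, "dz": -33.0, "spin": 0.4}
```

View pics/c4.png

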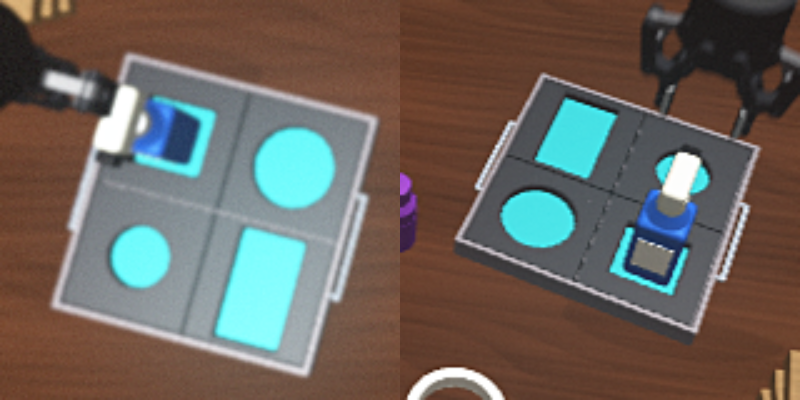

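Both views show the spray bottle standing inside the square pocket with the gripper clear of it. Next is the yellow bottle. I'll turn the jaws to about 130° so the fingers stay away from the purple bottles.

```bash
python3 plan.py 588.4 -72.7 180 130 10
```

```text
grasp [598.9 276.1 266.3] jawyaw 74.3 tilt 0.64 F [0.8 0.6 0.9] open 55.7 t 10.18
spin total -55.7
{"dx": 8.0, "dy": -8.0, "dz": -34.0, "spin": -5.6},
{"dx": 9.0, "dy": -5.0, "dz": -35.0, "spin": -5.5},
{"dx": 8.0, "dy": -2.0, "dz": -34.0, "spin": -5.6},
{"dx": 9.0, "dy": 2.0, "dz": -35.0, "spin": -5.6},
{"dx": 8.0, "dy": 5.0, "dz": -35.0, "spin": -5.5},
{"dx": 9.0, "dy": 8.0, "dz": -34.0, "spin": -5.6},
{"dx": 8.0, "dy": 12.0, "dz": -33.0, "spin": -5.6},
{"dx": 9.0, "dy": 15.0, "dz": -31.0, "spin": -5.6},
{"dx": 8.0, "dy": 18.0, "dz": -30.0, "spin": -5.5},
{"dx": 8.0, "dy": 21.0, "dz": -29.0, "spin": -5.6}
```

>>> carry_out(commands=[{"grip": 75, "dx": 8, "dy": -8, "dz": -34, "spin": -5.6}, {"grip": 75, "dx": 9, "dy": -5, "dz": -35, "spin": -5.5}, {"grip": 75, "dx": 8, "dy": -2, "dz": -34, "spin": -5.6}, {"grip": 75, "dx": 9, "dy": 2, "dz": -35, "spin": -5.6}, {"grip": 75, "dx": 8, "dy": 5, "dz": -35, "spin": -5.5}, {"grip": 75, "dx": 9, "dy": 8, "dz": -34, "spin": -5.6}, {"grip": 75, "dx": 8, "dy": 12, "dz": -33, "spin": -5.6}, {"grip": 75, "dx": 9, "dy": 15, "dz": -31, "spin": -5.6}, {"grip": 75, "dx": 8, "dy": 18, "dz": -30, "spin": -5.5}, {"grip": 75, "dx": 8, "dy": 21, "dz": -29, "spin": -5.6}])

```text
clock: 11.42
tcp_pos: [0.5839, -0.0761, 0.3304]
ee_rot: [-0.641, 0.298, 0.642, 0.298]
ft_force: [0.6, -0.3, 0.2]
opening: 0.0639
```

>>> carry_out(commands=[{"grip": 75, "dx": 0, "dy": 0, "dz": 0, "spin": 0}, {"grip": 75, "dx": 0, "dy": 0, "dz": 0, "spin": 0}])

```text
clock: 11.68
tcp_pos: [0.5842, -0.0744, 0.3309]
ee_rot: [-0.641, 0.299, 0.641, 0.299]
ft_force: [-0.5, -0.1, -0.1]
opening: 0.0639
```

```bash
python3 plan.py 588.4 -72.7 56 130 6; python3 - <<'E'
from h import *
p,d=ctrl.capture("wrist");cv2.imwrite("pics/w5.png",p)
E
```

```text
grasp [584.2 -74.2 175.9] jawyaw 130.0 tilt 0.07 F [-0.5 -0.1 -0.1] open 63.9 t 11.68
spin total -0.0
{"dx": 20.0, "dy": -1.0, "dz": -0.0, "spin": 0.0},
{"dx": 20.0, "dy": -0.0, "dz": -1.0, "spin": 0.0},
{"dx": 20.0, "dy": -1.0, "dz": 0.0, "spin": 0.0},
{"dx": 20.0, "dy": -1.0, "dz": -0.0, "spin": 0.0},
{"dx": 20.0, "dy": -0.0, "dz": -0.0, "spin": 0.0},
{"dx": 20.0, "dy": -1.0, "dz": -1.0, "spin": 0.0}
```

View pics/w5.png

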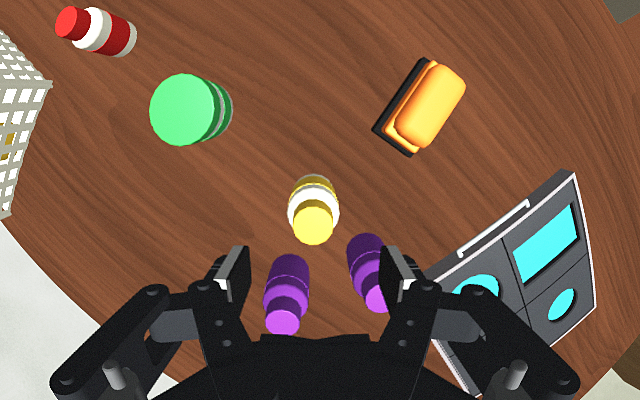

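The wrist view shows the yellow cap (313,222) centred between the fingers, and both purple bottles clear of the finger paths. I'll descend.

>>> carry_out(commands=[{"grip": 75, "dx": 30, "dy": -2, "dz": -1, "spin": 0}, {"grip": 75, "dx": 30, "dy": -1, "dz": -1, "spin": 0}, {"grip": 75, "dx": 30, "dy": -1, "dz": 0, "spin": 0}, {"grip": 75, "dx": 20, "dy": 0, "dz": 0, "spin": 0}, {"grip": 75, "dx": 10, "dy": 0, "dz": 0, "spin": 0}, {"grip": 55, "dx": 0, "dy": 0, "dz": 0, "spin": 0}, {"grip": 40, "dx": 0, "dy": 0, "dz": 0, "spin": 0}, {"grip": 20, "dx": 0, "dy": 0, "dz": 0, "spin": 0}, {"grip": 10, "dx": 0, "dy": 0, "dz": 0, "spin": 0}, {"grip": 10, "dx": 0, "dy": 0, "dz": 0, "spin": 0}], force=40)

```text
clock: 12.98
tcp_pos: [0.5889, -0.0741, 0.2117]
ee_rot: [0.641, -0.299, -0.641, -0.299]
ft_force: [-0.3, -0.5, 2.6]
opening: 0.0409
```

```bash
python3 plan.py
```

```text
grasp [589.  -74.1  56.7] jawyaw 130.0 tilt 0.06 F [-0.3 -0.5  2.6] open 40.9 t 12.97
```

>>> carry_out(commands=[{"grip": 10, "dx": -10, "dy": 0, "dz": 0, "spin": 0}, {"grip": 10, "dx": -30, "dy": 0, "dz": 0, "spin": 0}, {"grip": 10, "dx": -40, "dy": 0, "dz": 0, "spin": 0}, {"grip": 10, "dx": -40, "dy": 0, "dz": 0, "spin": 0}, {"grip": 10, "dx": -10, "dy": 0, "dz": 0, "spin": 0}, {"grip": 10, "dx": 0, "dy": 0, "dz": 0, "spin": 0}])

```text
clock: 13.72
tcp_pos: [0.5884, -0.0741, 0.3415]
ee_rot: [0.641, -0.299, -0.641, -0.299]
ft_force: [-0.9, 0.4, -1.6]
opening: 0.0407
```

```bash
python3 plan.py 477.2 306.3 186 k 10;python3 plan.py 477.2 306.3 186 164 10
```

```text
grasp [588.5 -74.1 186.5] jawyaw 130.0 tilt 0.04 F [-0.9  0.4 -1.6] open 40.7 t 13.72
spin total 0
{"dx": 0.0, "dy": -16.0, "dz": 36.0, "spin": 0.0},
{"dx": 0.0, "dy": -16.0, "dz": 37.0, "spin": 0.0},
{"dx": 0.0, "dy": -16.0, "dz": 36.0, "spin": 0.0},
{"dx": 0.0, "dy": -16.0, "dz": 36.0, "spin": 0.0},
{"dx": 0.0, "dy": -16.0, "dz": 36.0, "spin": 0.0},
{"dx": 0.0, "dy": -16.0, "dz": 37.0, "spin": 0.0},
{"dx": 0.0, "dy": -16.0, "dz": 36.0, "spin": 0.0},
{"dx": 0.0, "dy": -15.0, "dz": 36.0, "spin": 0.0},
{"dx": 0.0, "dy": -16.0, "dz": 37.0, "spin": 0.0},
{"dx": 0.0, "dy": -16.0, "dz": 36.0, "spin": 0.0}
grasp [588.5 -74.1 186.5] jawyaw 130.0 tilt 0.04 F [-0.9  0.4 -1.6] open 40.7 t 13.72
spin total -34.0
{"dx": 0.0, "dy": -16.0, "dz": 36.0, "spin": -3.4},
{"dx": 0.0, "dy": -18.0, "dz": 36.0, "spin": -3.4},
{"dx": 0.0, "dy": -20.0, "dz": 34.0, "spin": -3.4},
{"dx": 0.0, "dy": -22.0, "dz": 33.0, "spin": -3.4},
{"dx": 0.0, "dy": -24.0, "dz": 31.0, "spin": -3.4},
{"dx": 0.0, "dy": -26.0, "dz": 30.0, "spin": -3.4},
{"dx": 0.0, "dy": -28.0, "dz": 29.0, "spin": -3.4},
{"dx": 0.0, "dy": -29.0, "dz": 26.0, "spin": -3.4},
{"dx": 0.0, "dy": -31.0, "dz": 25.0, "spin": -3.4},
{"dx": 0.0, "dy": -32.0, "dz": 24.0, "spin": -3.4}
```

```bash
python3 plan.py 477.2 306.3 186 74.3 10
```

```text
grasp [588.5 -74.1 186.5] jawyaw 130.0 tilt 0.04 F [-0.9  0.4 -1.6] open 40.7 t 13.72
spin total 55.7
{"dx": 0.0, "dy": -16.0, "dz": 36.0, "spin": 5.6},
{"dx": 0.0, "dy": -12.0, "dz": 38.0, "spin": 5.5},
{"dx": 0.0, "dy": -9.0, "dz": 39.0, "spin": 5.6},
{"dx": 0.0, "dy": -5.0, "dz": 39.0, "spin": 5.6},
{"dx": 0.0, "dy": -1.0, "dz": 40.0, "spin": 5.6},
{"dx": 0.0, "dy": 3.0, "dz": 39.0, "spin": 5.5},
{"dx": 0.0, "dy": 7.0, "dz": 39.0, "spin": 5.6},
{"dx": 0.0, "dy": 10.0, "dz": 38.0, "spin": 5.6},
{"dx": 0.0, "dy": 14.0, "dz": 37.0, "spin": 5.5},
{"dx": 0.0, "dy": 18.0, "dz": 36.0, "spin": 5.6}
```

>>> carry_out(commands=[{"grip": 10, "dx": 0, "dy": -16, "dz": 36, "spin": 5.6}, {"grip": 10, "dx": 0, "dy": -12, "dz": 38, "spin": 5.5}, {"grip": 10, "dx": 0, "dy": -9, "dz": 39, "spin": 5.6}, {"grip": 10, "dx": 0, "dy": -5, "dz": 39, "spin": 5.6}, {"grip": 10, "dx": 0, "dy": -1, "dz": 40, "spin": 5.6}, {"grip": 10, "dx": 0, "dy": 3, "dz": 39, "spin": 5.5}, {"grip": 10, "dx": 0, "dy": 7, "dz": 39, "spin": 5.6}, {"grip": 10, "dx": 0, "dy": 10, "dz": 38, "spin": 5.6}, {"grip": 10, "dx": 0, "dy": 14, "dz": 37, "spin": 5.5}, {"grip": 10, "dx": 0, "dy": 18, "dz": 36, "spin": 5.6}])

```text
clock: 14.98
tcp_pos: [0.4764, 0.3073, 0.3392]
ee_rot: [-0.426, 0.566, 0.426, 0.563]
ft_force: [0.3, 0.7, -1.4]
opening: 0.0408
```

>>> carry_out(commands=[{"grip": 10, "dx": 0, "dy": 0, "dz": 0, "spin": 0}, {"grip": 10, "dx": 0, "dy": 0, "dz": 0, "spin": 0}])

```text
clock: 15.22
tcp_pos: [0.477, 0.3058, 0.3397]
ee_rot: [-0.428, 0.565, 0.427, 0.562]
ft_force: [-0.5, -0.1, -1.7]
opening: 0.0408
```

```bash
python3 plan.py 477.2 306.3 86 74.3 4; python3 - <<'E'
from h import *
p,d=ctrl.capture("wrist");q,d=ctrl.capture("scene")
cv2.imwrite("pics/c6.png",np.hstack([p[:,120:520],cv2.resize(q[140:300,320:480],(400,400))]))
E
```

```text
grasp [476.7 305.4 184.7] jawyaw 74.4 tilt 0.2 F [-0.5 -0.1 -1.7] open 40.8 t 15.22
spin total 0.1
{"dx": 25.0, "dy": -0.0, "dz": 0.0, "spin": 0.0},
{"dx": 24.0, "dy": -0.0, "dz": 1.0, "spin": 0.0},
{"dx": 25.0, "dy": -0.0, "dz": -0.0, "spin": 0.0},
{"dx": 25.0, "dy": -0.0, "dz": 0.0, "spin": 0.1}
```

View pics/c6.png

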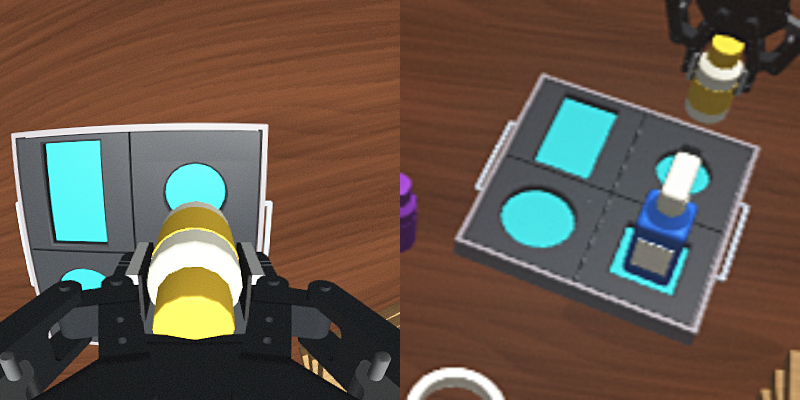

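The yellow bottle is held upright and lined up with the small pocket (195,190 in the wrist crop). I'll lower it.

>>> carry_out(commands=[{"grip": 10, "dx": 30, "dy": 0, "dz": 1, "spin": 0}, {"grip": 10, "dx": 30, "dy": 0, "dz": 0, "spin": 0}, {"grip": 10, "dx": 26, "dy": 0, "dz": 0, "spin": 0}, {"grip": 10, "dx": 14, "dy": 0, "dz": 0, "spin": 0}, {"grip": 10, "dx": 6, "dy": 0, "dz": 0, "spin": 0}, {"grip": 10, "dx": 4, "dy": 0, "dz": 0, "spin": 0}, {"grip": 10, "dx": 3, "dy": 0, "dz": 0, "spin": 0}, {"grip": 10, "dx": 1, "dy": 0, "dz": 0, "spin": 0}, {"grip": 10, "dx": 0, "dy": 0, "dz": 0, "spin": 0}])

```text
clock: 16.45
tcp_pos: [0.4777, 0.3076, 0.2275]
ee_rot: [-0.427, 0.563, 0.427, 0.564]
ft_force: [-0.2, -0.3, -1.6]
opening: 0.0409
```

>>> carry_out(commands=[{"grip": 10, "dx": 1, "dy": 0, "dz": 0, "spin": 0}, {"grip": 10, "dx": 0.5, "dy": 0, "dz": 0, "spin": 0}, {"grip": 10, "dx": 0, "dy": 0, "dz": 0, "spin": 0}])

```text
clock: 16.82
tcp_pos: [0.4777, 0.3075, 0.2258]
ee_rot: [-0.427, 0.563, 0.427, 0.564]
ft_force: [-0.2, 0.6, -0.4]
opening: 0.041
```

>>> carry_out(commands=[{"grip": 10, "dx": 0.5, "dy": 0, "dz": 0, "spin": 0}, {"grip": 10, "dx": 0, "dy": 0, "dz": 0, "spin": 0}])

```text
clock: 17.08
tcp_pos: [0.4777, 0.3075, 0.2257]
ee_rot: [-0.427, 0.563, 0.427, 0.564]
ft_force: [-1.0, 0.6, 5.6]
opening: 0.0406
```

It's in contact (+5.6 N). Release.

>>> carry_out(commands=[{"grip": 55, "dx": 0, "dy": 0, "dz": 0, "spin": 0}, {"grip": 65, "dx": 0, "dy": 0, "dz": 0, "spin": 0}, {"grip": 75, "dx": 0, "dy": 0, "dz": 0, "spin": 0}, {"grip": 75, "dx": 0, "dy": 0, "dz": 0, "spin": 0}, {"grip": 75, "dx": -20, "dy": 0, "dz": 0, "spin": 0}, {"grip": 75, "dx": -50, "dy": 0, "dz": 0, "spin": 0}, {"grip": 75, "dx": -60, "dy": 0, "dz": 0, "spin": 0}, {"grip": 75, "dx": -20, "dy": 0, "dz": 0, "spin": 0}])

```text
clock: 18.08
tcp_pos: [0.4785, 0.3079, 0.379]
ee_rot: [-0.427, 0.561, 0.427, 0.566]
ft_force: [-0.0, -0.0, -1.4]
opening: 0.0641
```

```bash
python3 plan.py 591.3 -208.4 180 100 10; python3 plan.py 591.3 -208.4 180 100 10|wc -l
```

```text
grasp [479.3 308.5 224. ] jawyaw 74.3 tilt 0.36 F [-0.  -0.  -1.4] open 64.1 t 18.07
spin total -25.7
{"dx": 4.0, "dy": -25.0, "dz": -47.0, "spin": -2.6},
{"dx": 5.0, "dy": -22.0, "dz": -48.0, "spin": -2.5},
{"dx": 4.0, "dy": -21.0, "dz": -48.0, "spin": -2.6},
{"dx": 4.0, "dy": -18.0, "dz": -50.0, "spin": -2.6},
{"dx": 4.0, "dy": -16.0, "dz": -50.0, "spin": -2.5},
{"dx": 5.0, "dy": -14.0, "dz": -52.0, "spin": -2.6},
{"dx": 4.0, "dy": -11.0, "dz": -51.0, "spin": -2.6},
{"dx": 4.0, "dy": -9.0, "dz": -52.0, "spin": -2.5},
{"dx": 4.0, "dy": -7.0, "dz": -53.0, "spin": -2.6},
{"dx": 5.0, "dy": -5.0, "dz": -52.0, "spin": -2.6}
12
```

>>> carry_out(commands=[{"grip": 100, "dx": 4, "dy": -25, "dz": -47, "spin": -2.6}, {"grip": 100, "dx": 5, "dy": -22, "dz": -48, "spin": -2.5}, {"grip": 100, "dx": 4, "dy": -21, "dz": -48, "spin": -2.6}, {"grip": 100, "dx": 4, "dy": -18, "dz": -50, "spin": -2.6}, {"grip": 100, "dx": 4, "dy": -16, "dz": -50, "spin": -2.5}, {"grip": 100, "dx": 4, "dy": -14, "dz": -52, "spin": -2.6}, {"grip": 100, "dx": 4, "dy": -11, "dz": -51, "spin": -2.6}, {"grip": 100, "dx": 4, "dy": -9, "dz": -52, "spin": -2.5}, {"grip": 100, "dx": 4, "dy": -7, "dz": -53, "spin": -2.6}, {"grip": 100, "dx": 4, "dy": -5, "dz": -52, "spin": -2.6}])

```text
clock: 19.32
tcp_pos: [0.59, -0.2108, 0.334]
ee_rot: [-0.542, 0.454, 0.542, 0.454]
ft_force: [0.3, 0.8, -0.0]
opening: 0.0854
```

>>> carry_out(commands=[{"grip": 100, "dx": 0, "dy": 0, "dz": 0, "spin": 0}, {"grip": 100, "dx": 0, "dy": 0, "dz": 0, "spin": 0}])

```text
clock: 19.58
tcp_pos: [0.5897, -0.2085, 0.3338]
ee_rot: [-0.541, 0.454, 0.542, 0.455]
ft_force: [0.0, 1.0, 0.0]
opening: 0.0857
```

```bash
python3 plan.py 591.3 -208.4 47 100 5; python3 - <<'E'
from h import *
p,d=ctrl.capture("wrist");q,d=ctrl.capture("scene")
cv2.imwrite("pics/c7.png",np.hstack([p[:,120:520],cv2.resize(q[140:300,320:480],(400,400))]))
E
```

```text
grasp [ 589.6 -208.3  178.8] jawyaw 100.0 tilt 0.08 F [0. 1. 0.] open 85.7 t 19.57
spin total 0.0
{"dx": 26.0, "dy": -0.0, "dz": -0.0, "spin": 0.0},
{"dx": 27.0, "dy": -1.0, "dz": -0.0, "spin": 0.0},
{"dx": 26.0, "dy": -0.0, "dz": -0.0, "spin": 0.0},
{"dx": 26.0, "dy": -0.0, "dz": -0.0, "spin": 0.0},
{"dx": 27.0, "dy": -1.0, "dz": -1.0, "spin": 0.0}
```

View pics/c7.png

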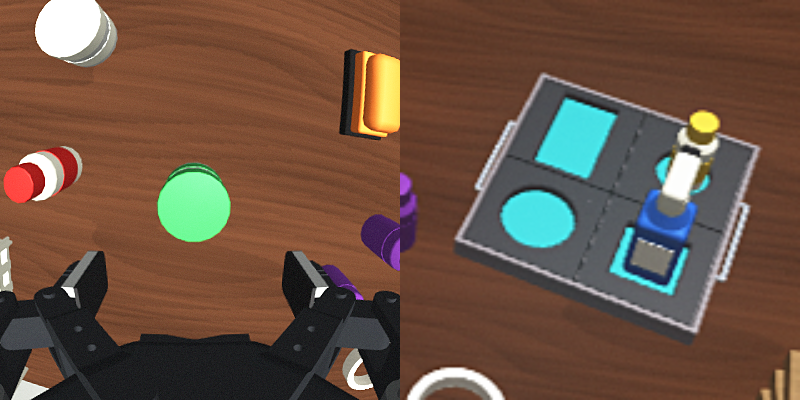

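The yellow bottle stands in its pocket. The green lid (194,205) is centred between the fingers. I'll descend and grip.

>>> carry_out(commands=[{"grip": 100, "dx": 30, "dy": -1, "dz": 0, "spin": 0}, {"grip": 100, "dx": 30, "dy": -1, "dz": 0, "spin": 0}, {"grip": 100, "dx": 30, "dy": 0, "dz": 0, "spin": 0}, {"grip": 100, "dx": 27, "dy": 0, "dz": 0, "spin": 0}, {"grip": 100, "dx": 15, "dy": 0, "dz": 0, "spin": 0}, {"grip": 80, "dx": 0, "dy": 0, "dz": 0, "spin": 0}, {"grip": 60, "dx": 0, "dy": 0, "dz": 0, "spin": 0}, {"grip": 40, "dx": 0, "dy": 0, "dz": 0, "spin": 0}, {"grip": 30, "dx": 0, "dy": 0, "dz": 0, "spin": 0}, {"grip": 30, "dx": 0, "dy": 0, "dz": 0, "spin": 0}], force=45)

```text
clock: 20.92
tcp_pos: [0.5923, -0.2087, 0.2032]
ee_rot: [0.542, -0.454, -0.541, -0.455]
ft_force: [-0.2, 1.0, 4.8]
opening: 0.059
```

>>> carry_out(commands=[{"grip": 30, "dx": -10, "dy": 0, "dz": 0, "spin": 0}, {"grip": 30, "dx": -30, "dy": 0, "dz": 0, "spin": 0}, {"grip": 30, "dx": -40, "dy": 0, "dz": 0, "spin": 0}, {"grip": 30, "dx": -40, "dy": 0, "dz": 0, "spin": 0}, {"grip": 30, "dx": -20, "dy": 0, "dz": 0, "spin": 0}, {"grip": 30, "dx": 0, "dy": 0, "dz": 0, "spin": 0}])

```text
clock: 21.68
tcp_pos: [0.5922, -0.2089, 0.3439]
ee_rot: [0.543, -0.454, -0.541, -0.455]
ft_force: [-0.1, 0.3, -3.2]
opening: 0.0586
```

```bash
python3 plan.py 561.8 155.8 187 164 9
```

```text
grasp [ 592.6 -209.1  188.9] jawyaw 100.0 tilt 0.19 F [-0.1  0.3 -3.2] open 58.6 t 21.68
spin total -64.0
{"dx": 0.0, "dy": -4.0, "dz": 41.0, "spin": -7.1},
{"dx": 0.0, "dy": -8.0, "dz": 39.0, "spin": -7.1},
{"dx": 0.0, "dy": -14.0, "dz": 39.0, "spin": -7.1},
{"dx": 1.0, "dy": -18.0, "dz": 36.0, "spin": -7.1},
{"dx": -0.0, "dy": -22.0, "dz": 34.0, "spin": -7.2},
{"dx": -0.0, "dy": -27.0, "dz": 31.0, "spin": -7.1},
{"dx": 0.0, "dy": -30.0, "dz": 27.0, "spin": -7.1},
{"dx": 0.0, "dy": -33.0, "dz": 23.0, "spin": -7.1},
{"dx": 0.0, "dy": -36.0, "dz": 19.0, "spin": -7.1}
```

>>> carry_out(commands=[{"grip": 30, "dx": 0, "dy": -4, "dz": 41, "spin": -7.1}, {"grip": 30, "dx": 0, "dy": -8, "dz": 39, "spin": -7.1}, {"grip": 30, "dx": 0, "dy": -14, "dz": 39, "spin": -7.1}, {"grip": 30, "dx": 0, "dy": -18, "dz": 36, "spin": -7.1}, {"grip": 30, "dx": 0, "dy": -22, "dz": 34, "spin": -7.2}, {"grip": 30, "dx": 0, "dy": -27, "dz": 31, "spin": -7.1}, {"grip": 30, "dx": 0, "dy": -30, "dz": 27, "spin": -7.1}, {"grip": 30, "dx": 0, "dy": -33, "dz": 23, "spin": -7.1}, {"grip": 30, "dx": 0, "dy": -36, "dz": 19, "spin": -7.1}])

```text
clock: 22.8
tcp_pos: [0.5603, 0.1565, 0.3406]
ee_rot: [-0.699, 0.097, 0.701, 0.096]
ft_force: [-0.1, 0.2, -2.2]
opening: 0.059
```

>>> carry_out(commands=[{"grip": 30, "dx": 0, "dy": 0, "dz": 0, "spin": 0}, {"grip": 30, "dx": 0, "dy": 0, "dz": 0, "spin": 0}])

```text
clock: 23.05
tcp_pos: [0.5607, 0.1549, 0.3409]
ee_rot: [-0.699, 0.099, 0.701, 0.098]
ft_force: [-0.4, -0.6, -2.9]
opening: 0.0585
```

```bash
python3 plan.py 561.8 155.8 77 164 4; python3 - <<'E'
from h import *
p,d=ctrl.capture("wrist");q,d=ctrl.capture("scene")
cv2.imwrite("pics/c8.png",np.hstack([p[:,120:520],cv2.resize(q[140:300,320:480],(400,400))]))
E
```

```text
grasp [560.3 154.7 185.9] jawyaw 164.0 tilt 0.17 F [-0.4 -0.6 -2.9] open 58.5 t 23.05
spin total -0.0
{"dx": 27.0, "dy": -0.0, "dz": -0.0, "spin": 0.0},
{"dx": 27.0, "dy": -1.0, "dz": -1.0, "spin": 0.0},
{"dx": 28.0, "dy": -0.0, "dz": -0.0, "spin": 0.0},
{"dx": 27.0, "dy": -1.0, "dz": -0.0, "spin": 0.0}
```

View pics/c8.png

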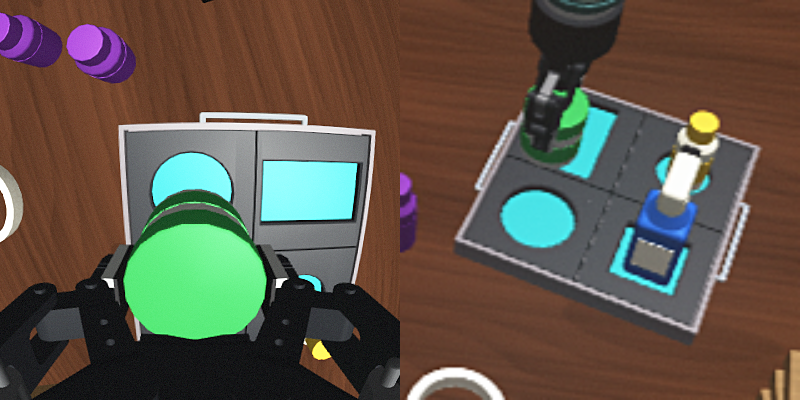

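The jar is held upright and lined up with the large pocket (192,188 in the wrist crop). I'll lower it.

>>> carry_out(commands=[{"grip": 30, "dx": 32, "dy": 0, "dz": -1, "spin": 0}, {"grip": 30, "dx": 32, "dy": -1, "dz": 0, "spin": 0}, {"grip": 30, "dx": 26, "dy": 0, "dz": 0, "spin": 0}, {"grip": 30, "dx": 16, "dy": 0, "dz": 0, "spin": 0}, {"grip": 30, "dx": 8, "dy": 0, "dz": 0, "spin": 0}, {"grip": 30, "dx": 6, "dy": 0, "dz": 0, "spin": 0}, {"grip": 30, "dx": 3, "dy": 0, "dz": 0, "spin": 0}, {"grip": 30, "dx": 1, "dy": 0, "dz": 0, "spin": 0}, {"grip": 30, "dx": 0, "dy": 0, "dz": 0, "spin": 0}])

```text
clock: 24.28
tcp_pos: [0.5625, 0.1564, 0.2186]
ee_rot: [0.7, -0.098, -0.7, -0.098]
ft_force: [-0.5, 0.4, -1.8]
opening: 0.0586
```

>>> carry_out(commands=[{"grip": 30, "dx": 1, "dy": 0, "dz": 0, "spin": 0}, {"grip": 30, "dx": 0.5, "dy": 0, "dz": 0, "spin": 0}, {"grip": 30, "dx": 0, "dy": 0, "dz": 0, "spin": 0}])

```text
clock: 24.65
tcp_pos: [0.5624, 0.1563, 0.2171]
ee_rot: [0.7, -0.098, -0.7, -0.098]
ft_force: [-0.9, -0.1, 2.3]
opening: 0.0587
```

It's in contact (-1.8 to +2.3 N). Release.

>>> carry_out(commands=[{"grip": 75, "dx": 0, "dy": 0, "dz": 0, "spin": 0}, {"grip": 85, "dx": 0, "dy": 0, "dz": 0, "spin": 0}, {"grip": 92, "dx": 0, "dy": 0, "dz": 0, "spin": 0}, {"grip": 92, "dx": 0, "dy": 0, "dz": 0, "spin": 0}, {"grip": 92, "dx": -20, "dy": 0, "dz": 0, "spin": 0}, {"grip": 92, "dx": -50, "dy": 0, "dz": 0, "spin": 0}, {"grip": 92, "dx": -60, "dy": 0, "dz": 0, "spin": 0}])

```text
clock: 25.52
tcp_pos: [0.562, 0.1561, 0.3471]
ee_rot: [-0.699, 0.099, 0.701, 0.098]
ft_force: [1.7, 0.6, 0.1]
opening: 0.0784
```

```bash
python3 plan.py 457.6 -53.5 160 96.2 9
```

```text
grasp [561.6 156.  192.1] jawyaw 164.0 tilt 0.15 F [1.7 0.6 0.1] open 78.4 t 25.52
spin total 67.8
{"dx": 4.0, "dy": 26.0, "dz": 5.0, "spin": 7.5},
{"dx": 3.0, "dy": 25.0, "dz": 1.0, "spin": 7.6},
{"dx": 4.0, "dy": 26.0, "dz": -2.0, "spin": 7.5},
{"dx": 3.0, "dy": 26.0, "dz": -6.0, "spin": 7.5},
{"dx": 4.0, "dy": 24.0, "dz": -8.0, "spin": 7.6},
{"dx": 4.0, "dy": 23.0, "dz": -12.0, "spin": 7.5},
{"dx": 3.0, "dy": 22.0, "dz": -15.0, "spin": 7.6},
{"dx": 4.0, "dy": 19.0, "dz": -18.0, "spin": 7.5},
{"dx": 4.0, "dy": 17.0, "dz": -19.0, "spin": 7.5}
```

>>> carry_out(commands=[{"grip": 80, "dx": 4, "dy": 26, "dz": 5, "spin": 7.5}, {"grip": 80, "dx": 3, "dy": 25, "dz": 1, "spin": 7.6}, {"grip": 80, "dx": 4, "dy": 26, "dz": -2, "spin": 7.5}, {"grip": 80, "dx": 3, "dy": 26, "dz": -6, "spin": 7.5}, {"grip": 80, "dx": 4, "dy": 24, "dz": -8, "spin": 7.6}, {"grip": 80, "dx": 4, "dy": 23, "dz": -12, "spin": 7.5}, {"grip": 80, "dx": 3, "dy": 22, "dz": -15, "spin": 7.6}, {"grip": 80, "dx": 4, "dy": 19, "dz": -18, "spin": 7.5}, {"grip": 80, "dx": 4, "dy": 17, "dz": -19, "spin": 7.5}])

```text
clock: 26.65
tcp_pos: [0.4575, -0.0535, 0.3137]
ee_rot: [0.526, -0.473, -0.525, -0.473]
ft_force: [0.4, 0.8, 0.2]
opening: 0.0683
```

>>> carry_out(commands=[{"grip": 80, "dx": 0, "dy": 0, "dz": 0, "spin": 0}, {"grip": 80, "dx": 0, "dy": 0, "dz": 0, "spin": 0}])

```text
clock: 26.9
tcp_pos: [0.4585, -0.052, 0.3139]
ee_rot: [0.527, -0.471, -0.527, -0.472]
ft_force: [0.3, 0.6, 0.9]
opening: 0.0681
```

```bash
python3 plan.py 457.6 -53.5 42 96.2 5; python3 - <<'E'
from h import *
p,d=ctrl.capture("wrist");q,d=ctrl.capture("scene")
cv2.imwrite("pics/c9.png",np.hstack([p[:,120:520],cv2.resize(q[140:300,320:480],(400,400))]))
E
```

```text
grasp [458.6 -51.9 158.9] jawyaw 96.4 tilt 0.07 F [0.3 0.6 0.9] open 68.1 t 26.9
spin total 0.2
{"dx": 23.0, "dy": 0.0, "dz": -0.0, "spin": 0.0},
{"dx": 24.0, "dy": 1.0, "dz": -1.0, "spin": 0.1},
{"dx": 23.0, "dy": -0.0, "dz": 0.0, "spin": 0.0},
{"dx": 24.0, "dy": 0.0, "dz": -0.0, "spin": 0.0},
{"dx": 23.0, "dy": 0.0, "dz": -1.0, "spin": 0.1}
```

View pics/c9.png

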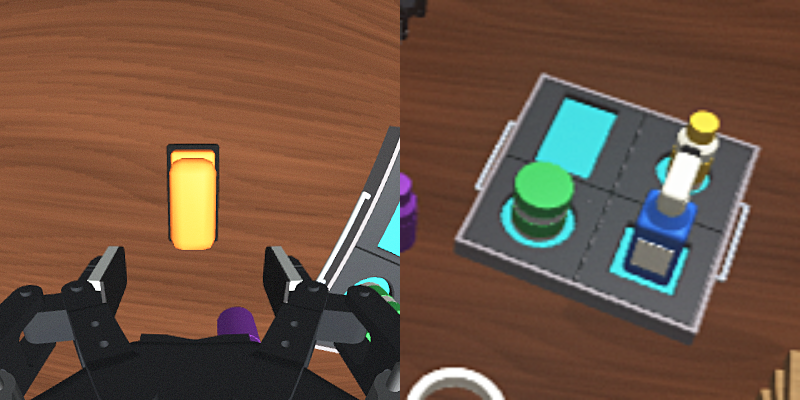

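The jar sits in its pocket. The block (193,200) is centred between the fingers and aligned with them. I'll descend to about 45 mm and grip.

>>> carry_out(commands=[{"grip": 80, "dx": 30, "dy": 0, "dz": -1, "spin": 0}, {"grip": 80, "dx": 30, "dy": 1, "dz": 0, "spin": 0}, {"grip": 80, "dx": 30, "dy": 0, "dz": 0, "spin": 0}, {"grip": 80, "dx": 16, "dy": 0, "dz": 0, "spin": 0}, {"grip": 80, "dx": 8, "dy": 0, "dz": 0, "spin": 0}, {"grip": 60, "dx": 0, "dy": 0, "dz": 0, "spin": 0}, {"grip": 40, "dx": 0, "dy": 0, "dz": 0, "spin": 0}, {"grip": 20, "dx": 0, "dy": 0, "dz": 0, "spin": 0}, {"grip": 10, "dx": 0, "dy": 0, "dz": 0, "spin": 0}, {"grip": 10, "dx": 0, "dy": 0, "dz": 0, "spin": 0}], force=45)

```text
clock: 28.25
tcp_pos: [0.4575, -0.0538, 0.2003]
ee_rot: [0.527, -0.472, -0.526, -0.472]
ft_force: [0.9, 0.3, 3.7]
opening: 0.0357
```

>>> carry_out(commands=[{"grip": 10, "dx": -10, "dy": 0, "dz": 0, "spin": 0}, {"grip": 10, "dx": -30, "dy": 0, "dz": 0, "spin": 0}, {"grip": 10, "dx": -40, "dy": 0, "dz": 0, "spin": 0}, {"grip": 10, "dx": -40, "dy": 0, "dz": 0, "spin": 0}, {"grip": 10, "dx": -20, "dy": 0, "dz": 0, "spin": 0}, {"grip": 10, "dx": 0, "dy": 0, "dz": 0, "spin": 0}])

```text
clock: 29.0
tcp_pos: [0.4575, -0.0541, 0.3415]
ee_rot: [0.527, -0.472, -0.525, -0.473]
ft_force: [-0.2, 1.3, -2.3]
opening: 0.0355
```

```bash
python3 plan.py 444.3 188.9 185 74.3 7
```

```text
grasp [458.  -54.2 186.5] jawyaw 96.2 tilt 0.17 F [-0.2  1.3 -2.3] open 35.5 t 29.0
spin total 21.9
{"dx": 0.0, "dy": -2.0, "dz": 35.0, "spin": 3.1},
{"dx": 0.0, "dy": 0.0, "dz": 35.0, "spin": 3.2},
{"dx": 1.0, "dy": 2.0, "dz": 34.0, "spin": 3.1},
{"dx": -0.0, "dy": 4.0, "dz": 35.0, "spin": 3.1},
{"dx": -0.0, "dy": 6.0, "dz": 34.0, "spin": 3.1},
{"dx": 0.0, "dy": 7.0, "dz": 34.0, "spin": 3.2},
{"dx": 0.0, "dy": 10.0, "dz": 33.0, "spin": 3.1}
```

>>> carry_out(commands=[{"grip": 10, "dx": 0, "dy": -2, "dz": 35, "spin": 3.1}, {"grip": 10, "dx": 0, "dy": 0, "dz": 35, "spin": 3.2}, {"grip": 10, "dx": 0, "dy": 2, "dz": 34, "spin": 3.1}, {"grip": 10, "dx": 0, "dy": 4, "dz": 35, "spin": 3.1}, {"grip": 10, "dx": 0, "dy": 6, "dz": 34, "spin": 3.1}, {"grip": 10, "dx": 0, "dy": 7, "dz": 34, "spin": 3.2}, {"grip": 10, "dx": 0, "dy": 10, "dz": 33, "spin": 3.1}, {"grip": 10, "dx": 0, "dy": 0, "dz": 0, "spin": 0}, {"grip": 10, "dx": 0, "dy": 0, "dz": 0, "spin": 0}])

```text
clock: 30.12
tcp_pos: [0.4429, 0.188, 0.3389]
ee_rot: [-0.427, 0.565, 0.427, 0.562]
ft_force: [-0.5, 0.5, -2.0]
opening: 0.0352
```

```bash
python3 plan.py 444.3 188.9 75 74.3 4; python3 - <<'E'
from h import *
p,d=ctrl.capture("wrist");q,d=ctrl.capture("scene")
cv2.imwrite("pics/c10.png",np.hstack([p[:,120:520],cv2.resize(q[140:300,320:480],(400,400))]))
E
```

```text
grasp [442.5 187.7 183.9] jawyaw 74.3 tilt 0.18 F [-0.5  0.5 -2. ] open 35.2 t 30.12
spin total 0.0
{"dx": 27.0, "dy": -0.0, "dz": 0.0, "spin": 0.0},
{"dx": 27.0, "dy": -1.0, "dz": 1.0, "spin": 0.0},
{"dx": 28.0, "dy": -0.0, "dz": 0.0, "spin": 0.0},
{"dx": 27.0, "dy": -1.0, "dz": 1.0, "spin": 0.0}
```

View pics/c10.png

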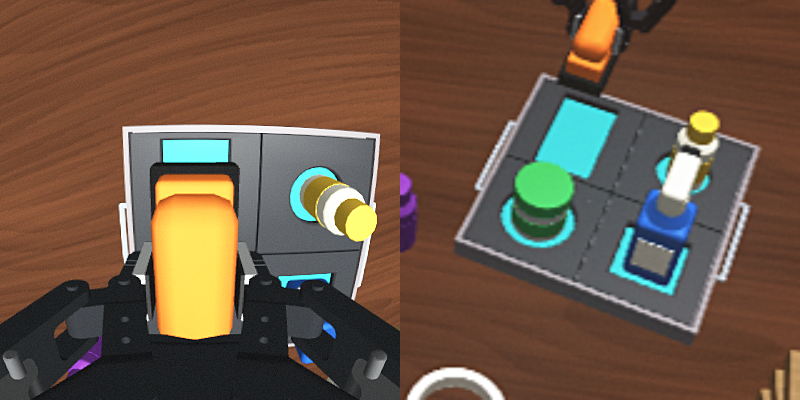

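The block is held level and lined up with the oblong pocket, and the yellow bottle is clear of the fingers. I'll lower it.

>>> carry_out(commands=[{"grip": 10, "dx": 32, "dy": 0, "dz": 1, "spin": 0}, {"grip": 10, "dx": 32, "dy": -1, "dz": 0, "spin": 0}, {"grip": 10, "dx": 26, "dy": 0, "dz": 0, "spin": 0}, {"grip": 10, "dx": 16, "dy": 0, "dz": 0, "spin": 0}, {"grip": 10, "dx": 8, "dy": 0, "dz": 0, "spin": 0}, {"grip": 10, "dx": 6, "dy": 0, "dz": 0, "spin": 0}, {"grip": 10, "dx": 3, "dy": 0, "dz": 0, "spin": 0}, {"grip": 10, "dx": 1, "dy": 0, "dz": 0, "spin": 0}, {"grip": 10, "dx": 0, "dy": 0, "dz": 0, "spin": 0}])

```text
clock: 31.35
tcp_pos: [0.4447, 0.1894, 0.2163]
ee_rot: [-0.427, 0.563, 0.427, 0.564]
ft_force: [0.3, -0.1, -1.9]
opening: 0.0351
```

>>> carry_out(commands=[{"grip": 10, "dx": 1, "dy": 0, "dz": 0, "spin": 0}, {"grip": 10, "dx": 0.5, "dy": 0, "dz": 0, "spin": 0}, {"grip": 10, "dx": 0, "dy": 0, "dz": 0, "spin": 0}])

```text
clock: 31.72
tcp_pos: [0.4446, 0.1894, 0.2145]
ee_rot: [-0.427, 0.564, 0.427, 0.563]
ft_force: [0.1, -0.3, -2.1]
opening: 0.0356
```

>>> carry_out(commands=[{"grip": 10, "dx": 0.5, "dy": 0, "dz": 0, "spin": 0}, {"grip": 10, "dx": 0, "dy": 0, "dz": 0, "spin": 0}])

```text
clock: 31.98
tcp_pos: [0.4446, 0.1894, 0.2143]
ee_rot: [-0.427, 0.564, 0.427, 0.563]
ft_force: [-0.9, -0.2, 4.5]
opening: 0.0351
```

It's in contact (+4.5 N). I'll release with a small opening and retreat.

>>> carry_out(commands=[{"grip": 48, "dx": 0, "dy": 0, "dz": 0, "spin": 0}, {"grip": 56, "dx": 0, "dy": 0, "dz": 0, "spin": 0}, {"grip": 62, "dx": 0, "dy": 0, "dz": 0, "spin": 0}, {"grip": 62, "dx": 0, "dy": 0, "dz": 0, "spin": 0}, {"grip": 62, "dx": -20, "dy": 0, "dz": 0, "spin": 0}, {"grip": 62, "dx": -50, "dy": 0, "dz": 0, "spin": 0}, {"grip": 62, "dx": -60, "dy": 0, "dz": 0, "spin": 0}, {"grip": 62, "dx": -40, "dy": 0, "dz": 0, "spin": 0}, {"grip": 62, "dx": 0, "dy": 5, "dz": -50, "spin": 0}, {"grip": 62, "dx": 0, "dy": 5, "dz": -50, "spin": 0}])

```text
clock: 33.22
tcp_pos: [0.4075, 0.095, 0.3846]
ee_rot: [-0.428, 0.563, 0.427, 0.564]
ft_force: [0.6, -0.8, -0.1]
opening: 0.053
```

>>> carry_out(commands=[{"grip": 62, "dx": 0, "dy": 0, "dz": -50, "spin": 0}, {"grip": 62, "dx": 0, "dy": 0, "dz": -50, "spin": 0}, {"grip": 62, "dx": 0, "dy": 0, "dz": -30, "spin": 0}, {"grip": 62, "dx": 0, "dy": 0, "dz": 0, "spin": 0}])

```text
clock: 33.72
tcp_pos: [0.3721, -0.0312, 0.384]
ee_rot: [-0.426, 0.565, 0.426, 0.564]
ft_force: [1.6, 0.0, 0.6]
opening: 0.0529
```

```bash
python3 - <<'E'
from h import *
P=[]
for n in("top","scene"):
    p,d=ctrl.capture(n);P.append(p);X=cloud(n,d)
    for nm,c,h in(("spray",(.595,.273),.15),("yellow",(.477,.306),.096),("green",(.562,.156),.064),("block",(.444,.189),.06)):
        m=(np.hypot(X[...,0]-c[0],X[...,1]-c[1])<.055)&(d>0)&(X[...,2]>h);Q=X[m]
        r=cv2.minAreaRect((Q[:,:2]*1000).astype(np.float32))
        print(n,nm,"underside",round((np.percentile(Q[:,2],90)-h)*1000,1),np.round(r[0],1),np.round(r[1],1),round(r[2],1))
cv2.imwrite("pics/end.png",np.vstack([P[0][90:290,100:500],P[1][110:310,100:500]]))
E
```

```text
top spray underside 14.7 [587.5 275.7] [24.1 67.5] 73.8
top yellow underside 14.7 [479.  306.8] [27.6 26.7] 87.5
top green underside 15.3 [562.4 154.3] [58.3 57.8] 88.4
top block underside 14.7 [444.3 188.9] [36.1 73.9] 74.3
scene spray underside 14.7 [589.6 276.4] [23.7 72.3] 73.7
scene yellow underside 15.2 [479.4 309. ] [28.1 31. ] 35.2
scene green underside 15.3 [563.6 155. ] [58.1 58. ] 8.3
scene block underside 14.8 [447.  189.3] [35.6 72.3] 73.8
```

View pics/end.png

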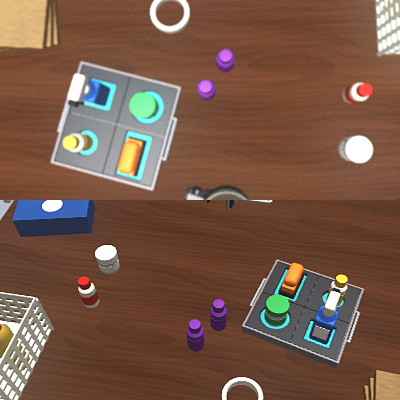

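All four are upright at pocket-floor height (about 14 mm) and centred. The look-alikes stand where they were, and the arm is clear. Handing in.

```bash
python3 -c "
from cell import ctrl
print(ctrl.sign_off())"
```

```text
the job is handed in; nothing more can be done
None
```

The kit is packed and handed in, about 34 s into the 115 s limit. I placed the items in the order asked: spray bottle, yellow-capped bottle, green-lidded jar, sanding block. Each was lowered in steps of 1 mm or less until the wrist force showed contact, then released.

**Final checks:** measured from the top and scene cameras, the undersides of all four are at 14.7–15.3 mm, against a nominal pocket floor of 14 mm. Everything I measured was already reading 0.4–1.4 mm high in the first look. All four stand within about 3 mm of their pocket centres, with the spray bottle and block lined up to their pockets. The final picture shows the red-capped bottle, the white-lidded jar and both purple bottles standing in place, with the arm clear of everything.

**Failed or disagreeing:**
- My first move call was refused because the rows lacked the grip value, so nothing moved.
- The network found no spray bottle in the wrist picture, so I used the depth measurements instead.
- The two cameras differed by up to 3 mm on some positions, well inside the pocket clearances.

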